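# Slide a glass ring through a spring flap

### The job

Push the orange spring flap of the feed tray open with one finger and, while that finger keeps it open, slide the green glass ring off the white deck through the gateway with the other finger, so that it drops into the lined basin behind. The glass must not touch the flap and must not be picked up; then come away so that the flap swings fully shut behind the ring, and leave the other things where they are.

Things in the scene. Friction and masses are not known exactly. Their poses are not given: they have to be found in the camera images.
- tray: Fixed blue feed tray, open on top. Origin on the table under the middle of the gateway; x points through the gateway from deck to basin (roughly away from the robot), y left, z up. White flat deck, no lips, top 45 mm above the table, x = -170 to 0, y = -130 to 130 mm; it ends at x = 0 in a sharp edge where the floor drops 13 mm into the basin.
- gate (a point): Middle of the gateway at deck height: over the tray's origin, 45 mm up, axes as the tray. The gateway is open above and 130 mm wide (y = -65 to 65 mm); on either side of it stand blue panels, 8 mm thick, at x = 0 to 8 mm, from y = 73 to 129 mm, 30 mm higher than the deck.
- basin (a point): Centre of the basin's black rubber floor, 32 mm above the table (13 mm below the deck), at tray x = 95 mm, y = 0. Inside, the basin spans x = 0 to 192 mm and y = -65 to 65 mm; its side walls rise to 65 mm, its end wall to 55 mm above the table.
- flap (a joint): Orange upright flap across the gateway, 4 x 124 x 20 mm, lower edge 15 mm above deck height (6 mm above a ring lying in the basin). Turns on an upright pin at its left end (tray x = 0, y = 64 mm; post 37 mm above the deck). 0 = shut, in the plane x = 0; positive = swung into the basin, up to 1.6 rad. A damped spring shuts it (0.056 N m shut, 0.11 N m wide open): 2 to 5 N pushed 30 mm from the pin.
- flap_edge (a point): Middle of the flap's free end, 124 mm from its pin and 25 mm above the deck's height; it moves with the flap.
- ring: Loose green glass ring lying flat on the deck, 80 to 125 mm before the gateway: outside diameter 60 mm, hole 42 mm, 22 mm high, about 80 g. Origin at the centre of its underside, z up. A fingertip fits into the hole and can drag it by pushing against the hole's wall, or it can be pushed from behind. In the basin its top stands 9 mm above deck height.
- stopper: Bystander: loose upright amber glass stopper on the right front of the deck, 33 mm in diameter, 46 mm high, easily tipped. Origin at the centre of its underside.
- basket: Bystander: red basket of crystal chips on the table to the right of the tray, 116 mm in diameter, about 70 mm high. Origin at the centre of its underside.
- brush: Bystander: wooden brush, 170 mm long, lying on the table to the left of the tray. Origin under its middle.
Not all that is in view belongs to the job. Of the things shaped like the ring, the green one is meant.

How it is judged (in metres and radians):
On the way, in this order (a step that is already met when the one before it is completed fails the run):
1. a finger holds the flap open (over 0.5 rad) while the ring is still on the deck (value of joint flap above 0.5 rad and contact force between the fingers and flap above 0.1 N and x of ring in the frame of tray below 0 m and height (world z) of ring above 0.042 m), for 0.1 s.
2. the ring has gone through and down into the basin while the flap is still open (over 0.3 rad) (value of joint flap above 0.3 rad and x of ring in the frame of tray above 0.02 m and height (world z) of ring below 0.038 m), for 0.1 s.
At the end, for the whole second after the job is handed in: The ring lies flat and at rest on the basin's floor (within 4 mm of it, tilt under 0.15 rad, centre at least 20 mm beyond the gateway), the flap is shut again (under 0.05 rad), and stopper, basket and brush are within 20 mm of where they were (value of joint flap below 0.05 rad and x of ring in the frame of tray between 0.02 and 0.17 m and y of ring in the frame of tray between -0.045 and 0.045 m and height (world z) of ring below 0.036 m and angle between ring's own z axis and vertical below 0.15 rad and linear speed of ring below 0.02 m/s and distance of each of stopper, basket, brush from where it was at the start of the episode below 0.02 m); the robot touches nothing.
It fails at once if the glass ring touches the flap (contact force between flap and ring above 0.05 N).
It fails at once if the ring is lifted more than 15 mm off the deck (height (world z) of ring above 0.06 m).
It fails at once if the stopper is knocked over or shifted by more than 20 mm (angle between stopper's own z axis and vertical above 0.5 rad or distance of stopper from where it was at the start of the episode above 0.02 m).
It fails at once if the basket is shifted by more than 20 mm (distance of basket from where it was at the start of the episode above 0.02 m).
It fails at once if the brush is shifted by more than 20 mm (distance of brush from where it was at the start of the episode above 0.02 m).
It also fails if it takes over 43 s, if anything falls off the work surface, if the arm or the gripper's body presses on something with over 40 N, if the wrist force passes 120 N, or if a joint passes its speed limit or range.

### The arm

A 6-joint arm with a two-finger parallel gripper is mounted at the origin on the work surface. World frame = base frame: x ahead of the robot, y to its left, z up, the work surface at z = 0. Lengths are in mm, angles in rad, forces in N, time in s.
With the tool pointing down it reaches from about 350 to 925 mm from the base axis. Payload 6.4 kg.
Tool frame: the origin (TCP) lies at the very end of the fingers, on their centre line; the grasp point (between the pads) lies 19 mm behind it (r.pinch_z is the distance from the TCP to the grasp point, in mm); y points along the fingers, x is the direction in which the jaws open and shut, and the axes are right-handed (so a half turn about y gives the same grasp; the last joint's range is limited). The gripper opens to 94 mm and grips with 3 to 60 N. Pads are 16 mm wide; open, the fingers measure 119 mm over their backs; the gripper's body (75 mm by 177 mm) begins 78 mm behind the grasp point.
Start: joints at [-1.449, 0.245, 1.558, -0, 1.339, -0.174], TCP at [189.483, -621.78, 205.455] pointing down, gripper open.
Joint ranges: [-3.13, 3.13], [-1.02, 2.26], [0.13, 2.54], [-0.95, 4.09], [0.21, 2.88], [-2.74, 2.74]. Speed limits (rad/s): [2.57, 2.57, 3.14, 3.14, 3.14, 3.14].

### API

Orientations are given as a rotation vector (axis times angle).
In Python, from workcell import readout, optics, workorder, r gives the robot as it stands. The module is installed in compiled form; this text tells all that it offers.
- The arm moves only by the shell command python3 -m handwheel 'ROWS'. ROWS is JSON, a list of rows, each an object of numbers: "tx", "ty", "tz": the shift along the tool's x, y, z in m; "roll": the turn about the tool's y in degrees; "gripper": the closure, from -1 (fully open) to 1 (shut), so that 0 is half open. In form: [{"tx": .., "ty": .., "tz": .., "roll": .., "gripper": ..}, ...]. A call has 1 to 5 rows; each row is the pose to reach, as a shift and turn from the pose measured when the call began, along the tool's axes at that moment; what a row does not reach only later rows make up. A row lasts 1/12 s, in which the tool goes at most 41.7 mm and 7.16 degrees, less where a joint would pass 70% of its speed; a pose out of reach is approached as far as the arm can. A call with a gripper value outside its range is refused whole. The fingers move at their own pace and stop on an object; the grip force is fixed at half the most. Time passes only in rows, so rows that repeat a pose let the fingers close. It gives the time, the measured TCP pose, the force and the opening at its end, in the units of the state.
- readout.sense(): the state, without advancing time (a new reading comes with each control period).
- optics.get_image(name): name is "scene" or "side" or "wrist"; returns a dict with "image" (480x640x3 uint8, red, green, blue), "intrinsics" (3x3 intrinsics, pixels), "xyz" and "orientation" of the camera in the world. Camera axes: x right, y down, z forward; pixel columns grow to the right and rows downward; lengths in mm; the calibration is good to about 2 mm. A picture is of the moment at which its call begins. There is no depth.
- workorder.close_job(): hands the job in, once; it reports no verdict.
The state is a dict: "time": time; "joints": joint angles; "qvel": joint speeds; "effort": joint torques, N m; "position": TCP position; "tool_rot": TCP orientation; "ft_force": force on the tool from outside, world axes, zero at the start; "ft_torque": the same for the moment, N m; "finger_gap": finger opening in mm.
Only numpy, scipy, OpenCV 4.12 (cv2) and the standard library are available. Lean on these libraries where they do the work, as an engineer would, in place of code of your own. Each camera call takes 0.05 s, during which the arm holds its last target.

## Working session

There is one attempt and no reset: what is moved stays moved. The work goes in short steps, Python scripts to look and compute and a shell command to move; the robot and the scene stay as the last step left them, time stands still between calls to the robot, and variables do not carry over. Pictures are saved under pics/ and viewed, and the job is handed in when it is done.

```bash
mkdir -p pics; python3 - <<'E'
from workcell import readout, optics, workorder, r
import cv2
print(readout.sense())
for n in ["scene","side","wrist"]:
    d=optics.get_image(n); cv2.imwrite(f"pics/a_{n}.png",d["image"][:,:,::-1]); print(n,d["intrinsics"],d["xyz"],d["orientation"])
E
```

```text
{'time': 0.0, 'joints': array([-1.44910701e+00,  2.45805576e-01,  1.55902579e+00, -2.56587948e-06,
        1.33868107e+00, -1.74111115e-01]), 'qvel': array([-0.00030249, -0.00069937,  0.00023886, -0.00032265,  0.00157258,
        0.00141239]), 'effort': array([ 3.38829486e-03, -4.15828300e+01, -3.14601302e+01,  6.86130719e-02,
        3.32376757e-02, -1.44478117e-04]), 'position': array([ 189.40196756, -621.15934131,  204.34446639]), 'tool_rot': array([-1.33330449,  0.98948144, -0.987284  ]), 'ft_force': array([ 0.09656002, -0.01888622,  0.23271076]), 'ft_torque': array([0.0568555 , 0.03527488, 0.02175702]), 'finger_gap': 94.18138027542338}
scene [[615.92976727   0.         311.48965826]
 [  0.         615.92976727 235.95516111]
 [  0.           0.           1.        ]] [1534.09428701   10.52092104  934.58454037] [-1.74713715 -1.68180552  0.75680161]
side [[528.29319078   0.         322.03248992]
 [  0.         528.29319078 244.35586427]
 [  0.           0.           1.        ]] [161.76066381 420.83655929 757.10269573] [-1.02614499  2.5449449  -0.87697377]
wrist [[396.86200504   0.         314.58065672]
 [  0.         396.86200504 238.38668868]
 [  0.           0.           1.        ]] [ 253.55038434 -601.41108841  382.83651835] [ 2.3685533  -1.75327055 -0.21167798]
```

View pics/a_scene.png

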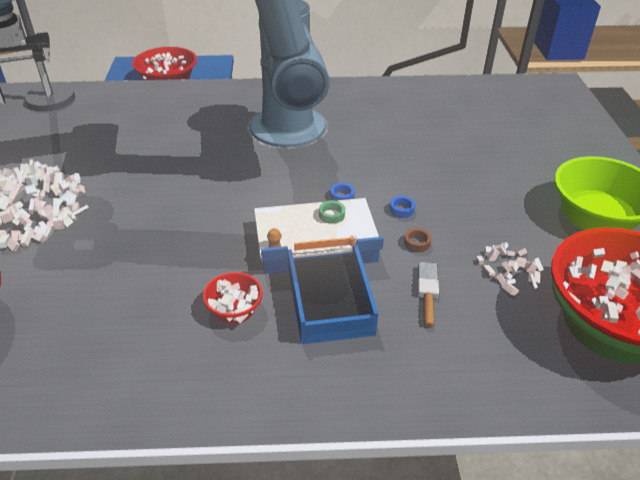

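View pics/a_side.png

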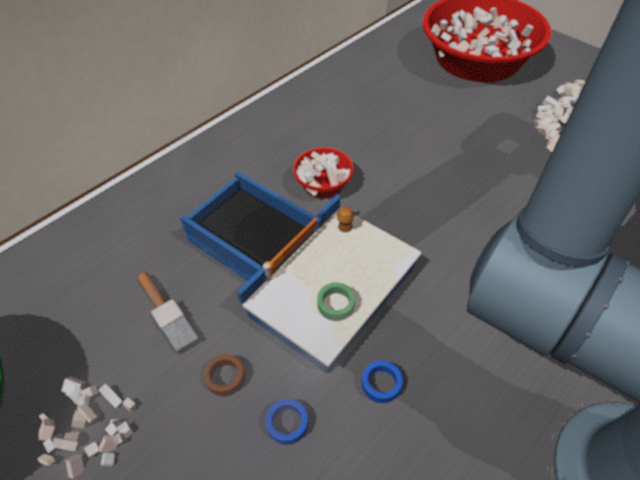

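View pics/a_wrist.png

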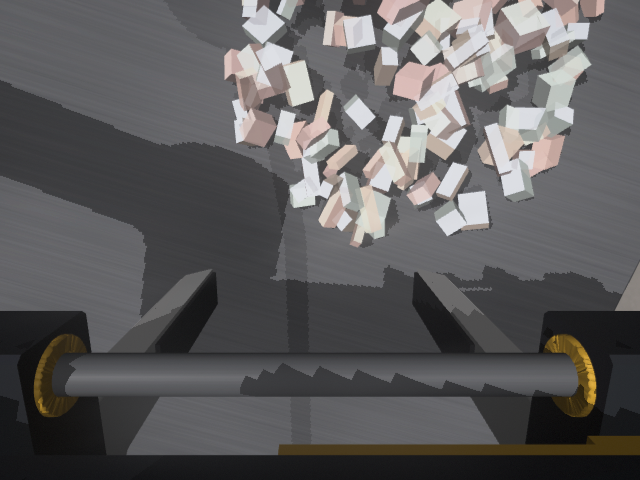

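```bash
cat > h.py <<'E'
from workcell import readout, optics, workorder, r
import cv2, numpy as np
from scipy.spatial.transform import Rotation as R
def cast(d,uv,z):
    uv=np.atleast_2d(uv).astype(float); K=np.array(d["intrinsics"])
    v=np.c_[(uv-K[:2,2])/K[0,0],np.ones(len(uv))]
    v=R.from_rotvec(d["orientation"]).apply(v); o=np.array(d["xyz"])
    return o+v*((z-o[2])/v[:,2])[:,None]
def proj(d,P):
    P=np.atleast_2d(P).astype(float); c=R.from_rotvec(d["orientation"]).inv().apply(P-np.array(d["xyz"]))
    K=np.array(d["intrinsics"]); return c[:,:2]/c[:,2:]*K[0,0]+K[:2,2]
E
python3 - <<'E'
from h import *
d=optics.get_image("scene"); im=d["image"][:,:,::-1]
cv2.imwrite("pics/b1.png",cv2.resize(im[185:345,240:440],None,fx=4,fy=3.75,interpolation=cv2.INTER_CUBIC)[:600])
d=optics.get_image("side"); im=d["image"][:,:,::-1]
cv2.imwrite("pics/b2.png",cv2.resize(im[170:380,170:430],None,fx=3,fy=2.8,interpolation=cv2.INTER_CUBIC))
def cen(im,lo,hi):
    m=cv2.inRange(cv2.cvtColor(im,cv2.COLOR_RGB2HSV),lo,hi); n,l,s,c=cv2.connectedComponentsWithStats(m)
    return [(s[i].tolist(),c[i].round(1).tolist()) for i in range(1,n) if s[i][4]>60]
for n in ["scene","side"]:
    d=optics.get_image(n)
    print(n,"green",cen(d["image"],(60,80,40),(85,255,255)))
    print(n,"orange",cen(d["image"],(8,150,90),(20,255,255)))
    for k in cen(d["image"],(60,80,40),(85,255,255)): print(cast(d,k[1],56).round(1))
E
```

```text
scene green []
scene orange [([583, 227, 50, 4, 61], [607.4, 228.2])]
side green [([319, 284, 34, 29, 220], [330.9, 294.1]), ([0, 365, 3, 32, 68], [0.7, 378.5])]
side orange [([338, 207, 15, 16, 192], [345.1, 215.0]), ([266, 219, 50, 55, 365], [287.7, 247.1])]
[[476.4  92.1  56. ]]
[[717.9 519.7  56. ]]
```

View pics/b1.png

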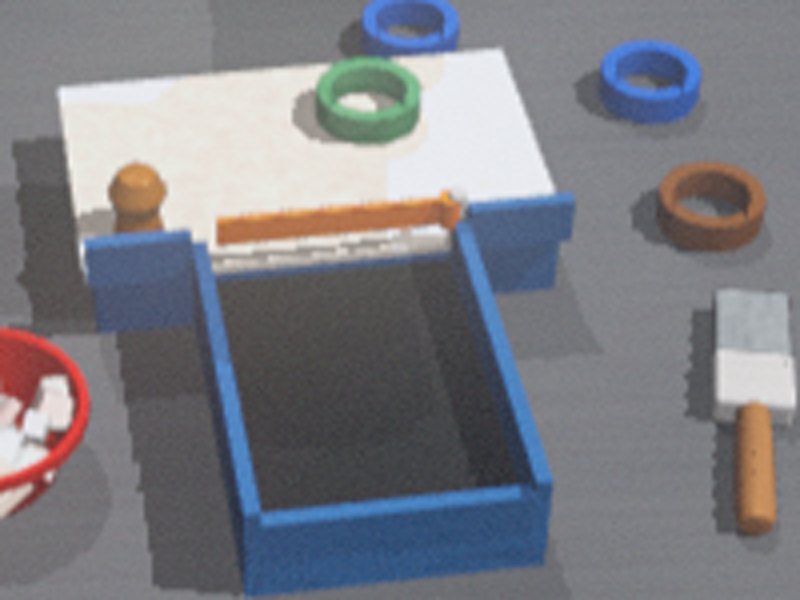

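View pics/b2.png

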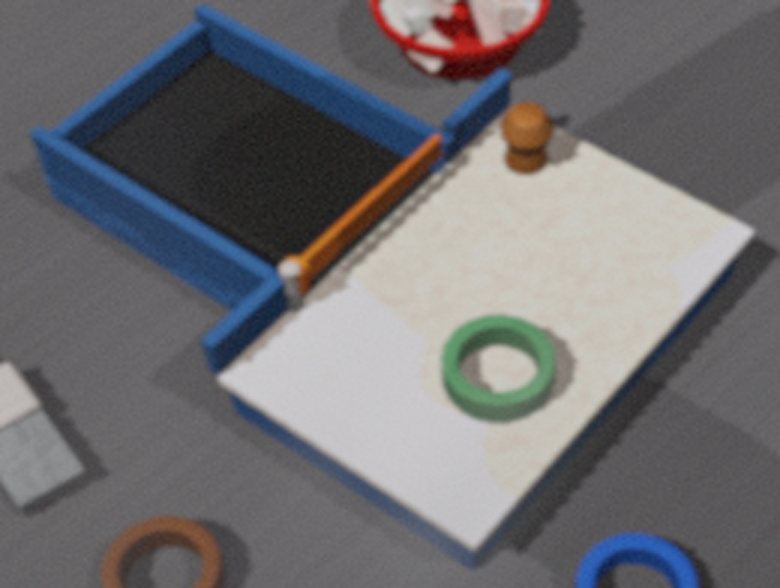

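```bash
python3 - <<'E'
from h import *
from scipy.optimize import least_squares
S=optics.get_image("scene"); D=optics.get_image("side")
s=lambda u,v:(u/4+240,v/3.75+185)
t=lambda u,v:(u/3+170,v/2.8+170)
obs=[(S,s(60,88),(-170,-130,45)),(S,s(502,50),(-170,130,45)),
(D,t(753,232),(-170,-130,45)),(D,t(473,545),(-170,130,45)),(D,t(220,380),(0,130,45)),
(S,s(574,195),(0,129,75)),(S,s(86,240),(0,-129,75)),(D,t(206,345),(0,129,75)),(D,t(505,72),(4,-129,75))]
for d,uv,p in obs: print(p,cast(d,uv,p[2]).round(1)[0])
P=np.array([p for _,_,p in obs],float); W=np.array([cast(d,uv,p[2])[0] for d,uv,p in obs])
def f(q):
    c,s_=np.cos(q[2]),np.sin(q[2]); return (np.c_[c*P[:,0]-s_*P[:,1]+q[0],s_*P[:,0]+c*P[:,1]+q[1]]-W[:,:2]).ravel()
o=least_squares(f,[600,0,0],loss="soft_l1",f_scale=3); print(o.x,o.fun.reshape(-1,2).round(1))
q=o.x; T=lambda w:(R.from_euler('z',-q[2]).apply(np.atleast_2d(w)-[q[0],q[1],0]))
for n,d in (("S",S),("D",D)):
    im=d["image"].astype(int); rr,g,b=im[...,0],im[...,1],im[...,2]
    m=((g>rr*1.25)&(g>b*1.1)).astype(np.uint8)
    uv0=proj(d,[[480,92,56]])[0]; mm=np.zeros_like(m); u,v=uv0.astype(int); mm[v-30:v+30,u-35:u+35]=m[v-30:v+30,u-35:u+35]
    c=max(cv2.findContours(mm,cv2.RETR_EXTERNAL,cv2.CHAIN_APPROX_NONE)[0],key=cv2.contourArea); h=cv2.convexHull(c)
    (uc,vc),ax,an=cv2.fitEllipse(c); M=cv2.moments(h); ce=(M['m10']/M['m00'],M['m01']/M['m00'])
    w=cast(d,ce,56); print(n,ce,ax,w,T(w))
E
```

```text
(-170, -130, 45) [429.7 -76.3  45. ]
(-170, 130, 45) [401.6 181.1  45. ]
(-170, -130, 45) [428.2 -78.3  45. ]
(-170, 130, 45) [400.6 178.5  45. ]
(0, 130, 45) [566.3 198.1  45. ]
(0, 129, 75) [572.6 199.4  75. ]
(0, -129, 75) [600.1 -56.   75. ]
(0, 129, 75) [571.6 197.8  75. ]
(4, -129, 75) [601.3 -58.2  75. ]
[5.84331878e+02 7.00836431e+01 1.09377034e-01] [[-0.1 -1.4]
 [-0.5 -0.3]
 [ 1.4  0.6]
 [ 0.6  2.3]
 [ 3.9  1.2]
 [-2.3 -1.1]
 [-1.7 -2.2]
 [-1.4  0.5]
 [ 1.1  0.5]]
S (332.38471023427866, 210.23962186600903) (19.681987762451172, 25.75422477722168) [[456.28466814  99.67537509  56.        ]] [[-124.05183064   43.39241583   56.        ]]
D (335.3065153859377, 299.50197696407076) (32.36054992675781, 37.31160354614258) [[464.48036386  94.59756646  56.        ]] [[-116.4593989    37.45031611   56.        ]]
```

```bash
python3 - <<'E'
from h import *
S=optics.get_image("scene"); D=optics.get_image("side")
q=[584.33,70.08,.10938]; T=lambda w:(R.from_euler('z',-q[2]).apply(np.atleast_2d(w)-[q[0],q[1],0]))
for d,uv in ((S,(332.1,211.7)),(D,(336.3,301.1))): print(cast(d,uv,56),T(cast(d,uv,56)))
for n,d,c in (("S",S,(332,211)),("D",D,(336,300))):
    u,v=c; im=d["image"][v-25:v+25,u-30:u+30,::-1]
    cv2.imwrite(f"pics/c{n}.png",cv2.resize(im,None,fx=10,fy=10,interpolation=cv2.INTER_NEAREST))
# stopper base
for d,uv in ((D,(170+526/3,170+168/2.8)),): print("stopper base near edge",T(cast(d,uv,45)))
for d,uv in ((D,(170+526/3,170+130/2.8)),(S,(240+137/4,185+187/3.75))): print("stopper head",T(cast(d,uv,81)))
E
python3 -c "
import cv2,numpy as np
cv2.imwrite('pics/c.png',cv2.resize(np.vstack([cv2.imread('pics/cS.png'),cv2.imread('pics/cD.png')]),(480,800)[::1])[:800])
a=cv2.resize(np.hstack([cv2.imread('pics/cS.png'),cv2.imread('pics/cD.png')]),(800,333)); cv2.imwrite('pics/c.png',a)"
```

```text
[[461.46135035  98.70232196  56.        ]] [[-119.00991216   41.86386494   56.        ]]
[[461.34620248  95.66383097  56.        ]] [[-119.45605975   38.85610184   56.        ]]
stopper base near edge [[-39.66028157 -93.57393611  45.        ]]
stopper head [[-39.09400563 -93.13171469  81.        ]]
stopper head [[-31.16638108 -97.04850178  81.        ]]
```

View pics/c.png

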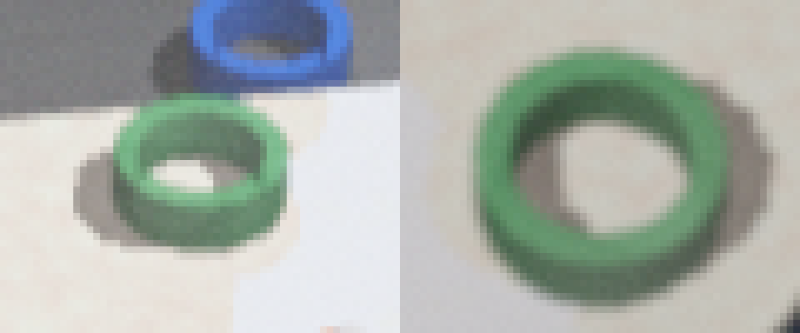

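```bash
cat >> h.py <<'E'
q=np.array([584.33,70.08,.10938])
T2W=lambda p:(R.from_euler('z',q[2]).apply(np.atleast_2d(p))+[q[0],q[1],0])
W2T=lambda w:(R.from_euler('z',-q[2]).apply(np.atleast_2d(w)-[q[0],q[1],0]))
def state():
    s=readout.sense(); M=R.from_rotvec(s["tool_rot"]).as_matrix(); L=s["finger_gap"]+12.5
    p=np.array(s["position"])
    print("t",round(s["time"],2),"pos",p.round(1),"gap",round(s["finger_gap"],1),"F",np.round(s["ft_force"],1),"j",np.round(s["joints"],2))
    t=W2T(p)[0]; ax=R.from_euler('z',-q[2]).apply(M.T); print("tray tcp",t.round(1),"tool x yaw tray deg",np.degrees(np.arctan2(ax[0][1],ax[0][0])).round(1),"down",M[:,1].round(3))
    print("F+ ",(t+ax[0]*L/2).round(1),"F- ",(t-ax[0]*L/2).round(1))
    return s,M,p,t,ax
def goto(tgt_tray,yaw=None):
    "shift in tool axes (mm) and roll deg for TCP target in tray frame (mm), tool-x yaw in tray deg"
    s,M,p,t,ax=state(); d=T2W(tgt_tray)[0]-p; print("tool shift mm",(M.T@d).round(1),"dist",np.linalg.norm(d).round(1))
    if yaw is not None: print("yaw delta deg",(yaw-np.degrees(np.arctan2(ax[0][1],ax[0][0]))+180)%360-180,"(roll about tool y: sign",-1 if M[2,1]<0 else 1,")")
E
python3 - <<'E'
from h import *
s,M,p,t,ax=state(); print(M.round(3))
# plan: B=F-, A=F+ or reverse; A-B = (53,70)
yaw=np.degrees(np.arctan2(70,53)); print("yaw",yaw)
m=np.array([-119+53/2,40+35,130]); goto(m,yaw); goto(m,yaw+180); print(T2W(m))
E
```

```text
t 0.55 pos [ 189.5 -621.8  205.4] gap 94.1 F [ 0.3 -0.5 -0.2] j [-1.45  0.25  1.56 -0.    1.34 -0.17]
tray tcp [-468.  -644.6  205.4] tool x yaw tray deg -79.3 down [-0.  0. -1.]
F+  [-458.1 -697.   205.4] F-  [-477.9 -592.2  205.4]
[[ 0.292 -0.     0.957]
 [-0.957  0.     0.292]
 [-0.    -1.    -0.   ]]
yaw 52.86907555179051
t 0.55 pos [ 189.5 -621.8  205.4] gap 94.1 F [ 0.3 -0.5 -0.2] j [-1.45  0.25  1.56 -0.    1.34 -0.17]
tray tcp [-468.  -644.6  205.4] tool x yaw tray deg -79.3 down [-0.  0. -1.]
F+  [-458.1 -697.   205.4] F-  [-477.9 -592.2  205.4]
tool shift mm [-637.5   75.5  502.4] dist 815.2
yaw delta deg 132.18763371514308 (roll about tool y: sign -1 )
t 0.55 pos [ 189.5 -621.8  205.4] gap 94.1 F [ 0.3 -0.5 -0.2] j [-1.45  0.25  1.56 -0.    1.34 -0.17]
tray tcp [-468.  -644.6  205.4] tool x yaw tray deg -79.3 down [-0.  0. -1.]
F+  [-458.1 -697.   205.4] F-  [-477.9 -592.2  205.4]
tool shift mm [-637.5   75.5  502.4] dist 815.2
yaw delta deg -47.81236628485692 (roll about tool y: sign -1 )
[[484.1956308  134.53431021 130.        ]]
```

```bash
python3 -m handwheel '[{"tx":-0.03,"tz":0.023,"roll":-7,"gripper":-0.6},{"tx":-0.06,"tz":0.047,"roll":-14,"gripper":-0.6},{"tx":-0.09,"tz":0.071,"roll":-21,"gripper":-0.6},{"tx":-0.12,"tz":0.095,"roll":-28,"gripper":-0.6},{"tx":-0.15,"tz":0.118,"roll":-35,"gripper":-0.6}]'
cat > n.sh <<'E'
python3 -c "
from h import *
goto([$1],$2)"
E
bash n.sh -92.5,75,150 52.9
```

```text
t 0.55 pos [ 189.5 -621.8  205.4] gap 94.1 F [ 0.3 -0.5 -0.2] j [-1.45  0.25  1.56 -0.    1.34 -0.17]
tray tcp [-468.  -644.6  205.4] tool x yaw tray deg -79.3 down [-0.  0. -1.]
F+  [-458.1 -697.   205.4] F-  [-477.9 -592.2  205.4]
tool shift mm [-637.5   55.5  502.4] dist 813.6
yaw delta deg 132.21855816335255 (roll about tool y: sign -1 )schema error: expected keys tx, ty, tz, roll, gripper
```

All keys are needed in each row.

```bash
python3 -m handwheel '[{"tx":-0.03,"ty":0,"tz":0.023,"roll":-7,"gripper":-0.6},{"tx":-0.06,"ty":0,"tz":0.047,"roll":-14,"gripper":-0.6},{"tx":-0.09,"ty":0,"tz":0.071,"roll":-21,"gripper":-0.6},{"tx":-0.12,"ty":0,"tz":0.095,"roll":-28,"gripper":-0.6},{"tx":-0.15,"ty":0,"tz":0.118,"roll":-35,"gripper":-0.6}]'
bash n.sh -92.5,75,150 52.9
```

```text
time: 0.97
position: [259.0, -442.2, 205.4]
tool_rot: [-1.509, 0.515, -0.516]
ft_force: [1.3, 0.3, 0.1]
finger_gap: 75.2
t 0.97 pos [ 259.  -442.2  205.4] gap 75.2 F [1.3 0.3 0.1] j [-1.26 -0.08  1.91  0.    1.32 -0.6 ]
tray tcp [-379.3 -473.7  205.4] tool x yaw tray deg -44.0 down [ 0. -0. -1.]
F+  [-347.7 -504.2  205.4] F-  [-410.8 -443.2  205.4]
tool shift mm [-174.9   55.4  593.9] dist 621.6
yaw delta deg 96.89717754119386 (roll about tool y: sign -1 )
```

```bash
python3 -m handwheel '[{"tx":-0.011,"ty":0,"tz":0.038,"roll":-7,"gripper":-0.6},{"tx":-0.022,"ty":0,"tz":0.076,"roll":-14,"gripper":-0.6},{"tx":-0.033,"ty":0,"tz":0.114,"roll":-21,"gripper":-0.6},{"tx":-0.044,"ty":0,"tz":0.152,"roll":-28,"gripper":-0.6},{"tx":-0.055,"ty":0,"tz":0.19,"roll":-35,"gripper":-0.6}]'
bash n.sh -92.5,75,150 52.9
```

```text
time: 1.38
position: [332.1, -256.6, 205.6]
tool_rot: [-1.571, 0.033, -0.034]
ft_force: [0.5, 0.1, -0.7]
finger_gap: 75.2
t 1.38 pos [ 332.1 -256.6  205.6] gap 75.2 F [ 0.5  0.1 -0.7] j [-0.93 -0.34  2.12  0.    1.36 -0.89]
tray tcp [-286.4 -297.2  205.6] tool x yaw tray deg -8.7 down [ 0.001 -0.001 -1.   ]
F+  [-243.1 -303.8  205.6] F-  [-329.7 -290.5  205.6]
tool shift mm [135.4  55.5 397.2] dist 423.3
yaw delta deg 61.59275889514197 (roll about tool y: sign -1 )
```

```bash
python3 -m handwheel '[{"tx":0.012,"ty":0,"tz":0.036,"roll":-7,"gripper":-0.6},{"tx":0.024,"ty":0,"tz":0.072,"roll":-14,"gripper":-0.6},{"tx":0.036,"ty":0,"tz":0.108,"roll":-21,"gripper":-0.6},{"tx":0.048,"ty":0,"tz":0.144,"roll":-28,"gripper":-0.6},{"tx":0.06,"ty":0,"tz":0.18,"roll":-35,"gripper":-0.6}]'
bash n.sh -92.5,75,150 52.9
```

```text
time: 1.8
position: [400.0, -77.5, 206.0]
tool_rot: [-1.526, -0.451, 0.449]
ft_force: [0.9, -0.1, 0.1]
finger_gap: 75.3
t 1.8 pos [400.  -77.5 206. ] gap 75.3 F [ 0.9 -0.1  0.1] j [-0.47 -0.37  2.15 -0.    1.37 -1.05]
tray tcp [-199.3 -126.6  206. ] tool x yaw tray deg 26.6 down [ 0.002 -0.001 -1.   ]
F+  [-160.1 -106.9  206.1] F-  [-238.6 -146.2  206. ]
tool shift mm [185.8  55.9 132.4] dist 234.9
yaw delta deg 26.261351408288817 (roll about tool y: sign -1 )
```

```bash
python3 -m handwheel '[{"tx":0.031,"ty":0,"tz":0.022,"roll":-5.3,"gripper":-0.6},{"tx":0.062,"ty":0,"tz":0.044,"roll":-10.6,"gripper":-0.6},{"tx":0.093,"ty":0,"tz":0.066,"roll":-15.9,"gripper":-0.6},{"tx":0.124,"ty":0,"tz":0.088,"roll":-21,"gripper":-0.6},{"tx":0.155,"ty":0,"tz":0.11,"roll":-26.2,"gripper":-0.6}]'
bash n.sh -92.5,75,110 52.9
python3 - <<'E'
from h import *
for n in ["side","wrist"]:
    d=optics.get_image(n); cv2.imwrite(f"pics/d_{n}.png",d["image"][:,:,::-1])
E
```

```text
time: 2.22
position: [470.8, 101.2, 206.3]
tool_rot: [-1.419, -0.809, 0.806]
ft_force: [0.9, -0.3, -0.1]
finger_gap: 75.1
t 2.22 pos [470.8 101.2 206.3] gap 75.1 F [ 0.9 -0.3 -0.1] j [-0.02 -0.16  1.98 -0.    1.32 -1.06]
tray tcp [-109.5   43.3  206.3] tool x yaw tray deg 53.1 down [ 0.003 -0.002 -1.   ]
F+  [-83.2  78.4 206.3] F-  [-135.8    8.3  206.2]
tool shift mm [35.5 96.3  5.8] dist 102.7
yaw delta deg -0.22295187765917035 (roll about tool y: sign -1 )
```

View pics/d_side.png

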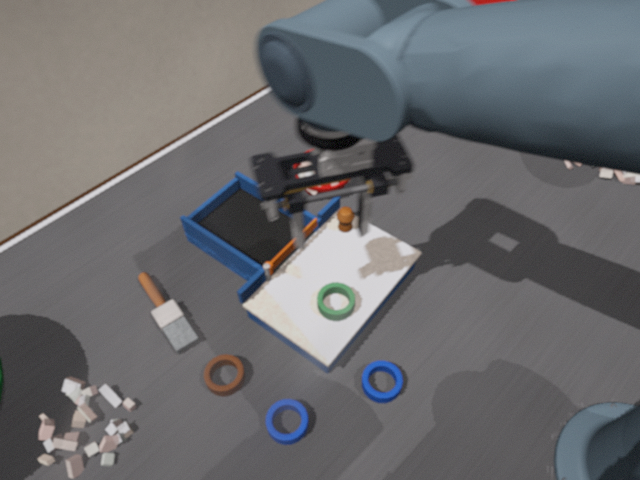

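View pics/d_wrist.png

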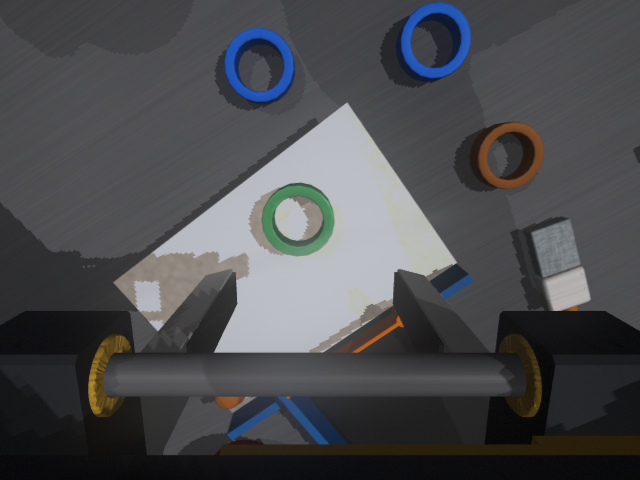

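```bash
cat >> h.py <<'E'
def ringw(name="wrist",ztop=67):
    d=optics.get_image(name); im=d["image"].astype(int); rr,g,b=im[...,0],im[...,1],im[...,2]
    m=((g>rr*1.2)&(g>b*1.1)&(g>40)).astype(np.uint8)
    m=cv2.morphologyEx(m,cv2.MORPH_OPEN,np.ones((3,3)))
    c=max(cv2.findContours(m,cv2.RETR_EXTERNAL,cv2.CHAIN_APPROX_NONE)[0],key=cv2.contourArea)
    e=cv2.fitEllipse(c); h=cv2.convexHull(c); M=cv2.moments(h); ce=(M['m10']/M['m00'],M['m01']/M['m00'])
    w=cast(d,ce,ztop-6); print(name,"ring px",np.round(ce,1),"axes",np.round(e[1],1),"tray",W2T(w)[0].round(1)); return d
E
python3 - <<'E'
from h import *
d=ringw()
for uv in ((113,283),(347,103),(455,262)): print(W2T(cast(d,uv,45))[0].round(1))
E
```

```text
wrist ring px [301.8 218.8] axes [71.  72.1] tray [-120.5   41.4   61. ]
[-173.3 -133.    45. ]
[-172.6  126.4   45. ]
[ -5.3 125.2  45. ]
```

```bash
bash n.sh -92,77,95 53.1
```

```text
t 2.37 pos [470.6 101.1 205.9] gap 75.3 F [-0.7 -0.1  0.3] j [-0.02 -0.16  1.98 -0.    1.32 -1.06]
tray tcp [-109.7   43.2  205.9] tool x yaw tray deg 53.1 down [ 0.002 -0.001 -1.   ]
F+  [-83.3  78.3 205.9] F-  [-136.1    8.1  205.9]
tool shift mm [ 37.7 110.9   6.4] dist 117.3
yaw delta deg 0.012124508375677578 (roll about tool y: sign -1 )
```

```bash
python3 -m handwheel '[{"tx":0.019,"ty":0.02,"tz":0.003,"roll":0,"gripper":-0.6},{"tx":0.0377,"ty":0.05,"tz":0.0064,"roll":0,"gripper":-0.6},{"tx":0.0377,"ty":0.08,"tz":0.0064,"roll":0,"gripper":-0.6},{"tx":0.0377,"ty":0.11,"tz":0.0064,"roll":0,"gripper":-0.6},{"tx":0.0377,"ty":0.11,"tz":0.0064,"roll":0,"gripper":-0.6}]'
bash n.sh -92,77,50 53.1
python3 - <<'E'
from h import *
d=ringw(); cv2.imwrite(f"pics/e_w.png",d["image"][:,:,::-1])
d=optics.get_image("side"); cv2.imwrite(f"pics/e_s.png",cv2.resize(d["image"][180:400,170:450,::-1],None,fx=2.7,fy=2.7))
E
```

```text
time: 2.78
position: [479.7, 135.3, 90.1]
tool_rot: [-1.414, -0.797, 0.813]
ft_force: [-1.4, -0.1, -0.0]
finger_gap: 75.4
t 2.78 pos [479.7 135.3  90.1] gap 75.4 F [-1.4 -0.1 -0. ] j [ 0.05  0.04  2.02 -0.    1.1  -0.98]
tray tcp [-96.9  76.3  90.1] tool x yaw tray deg 53.0 down [-0.009 -0.002 -1.   ]
F+  [-70.4 111.4  89.8] F-  [-123.3   41.2   90.4]
tool shift mm [ 3.8 40.1 -3.7] dist 40.4
yaw delta deg 0.11653645769106902 (roll about tool y: sign -1 )
wrist ring px [239.4 273.3] axes [101.  104.3] tray [-120.5   42.8   61. ]
```

View pics/e_w.png

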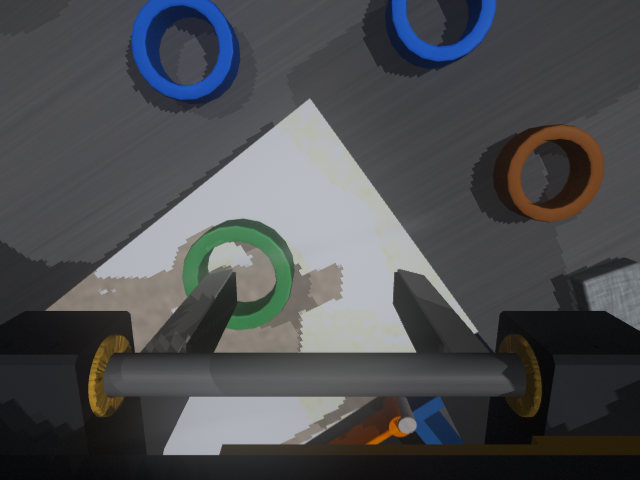

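View pics/e_s.png

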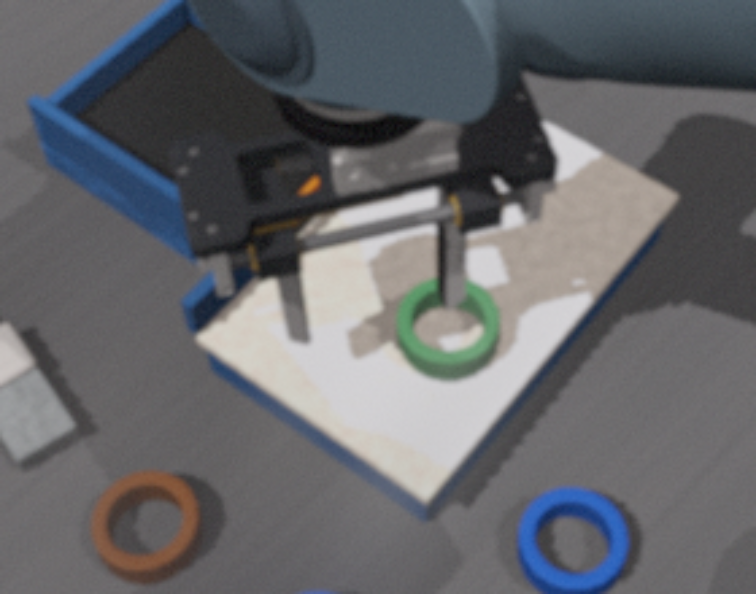

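```bash
python3 -m handwheel '[{"tx":0.0038,"ty":0.002,"tz":-0.0037,"roll":0,"gripper":-0.6},{"tx":0.0038,"ty":0.012,"tz":-0.0037,"roll":0,"gripper":-0.6},{"tx":0.0038,"ty":0.024,"tz":-0.0037,"roll":0,"gripper":-0.6},{"tx":0.0038,"ty":0.034,"tz":-0.0037,"roll":0,"gripper":-0.6},{"tx":0.0038,"ty":0.038,"tz":-0.0037,"roll":0,"gripper":-0.6}]'
bash n.sh -92,77,50 53.1
python3 - <<'E'
from h import *
d=ringw(); cv2.imwrite(f"pics/f_w.png",d["image"][:,:,::-1])
d=optics.get_image("side"); cv2.imwrite(f"pics/f_s.png",cv2.resize(d["image"][180:400,170:450,::-1],None,fx=2.7,fy=2.7))
E
```

```text
time: 3.3
position: [487.8, 136.8, 55.9]
tool_rot: [-1.417, -0.803, 0.808]
ft_force: [0.0, 0.9, -0.6]
finger_gap: 75.1
t 3.3 pos [487.8 136.8  55.9] gap 75.1 F [ 0.   0.9 -0.6] j [ 0.05  0.11  2.01 -0.    1.02 -0.98]
tray tcp [-88.6  76.8  55.9] tool x yaw tray deg 53.0 down [-0.003 -0.002 -1.   ]
F+  [-62.3 111.8  55.8] F-  [-115.    41.9   56. ]
tool shift mm [-1.9  5.9  2.8] dist 6.8
yaw delta deg 0.12510856833560524 (roll about tool y: sign -1 )
wrist ring px [212.7 282.5] axes [120.2 126.2] tray [-121.1   43.    61. ]
```

View pics/f_w.png

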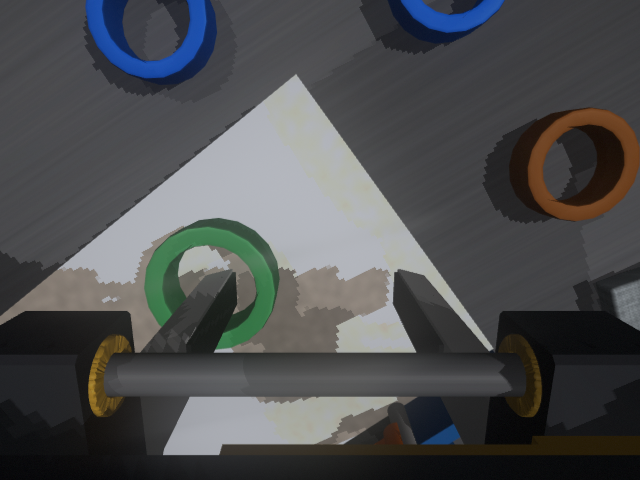

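View pics/f_s.png

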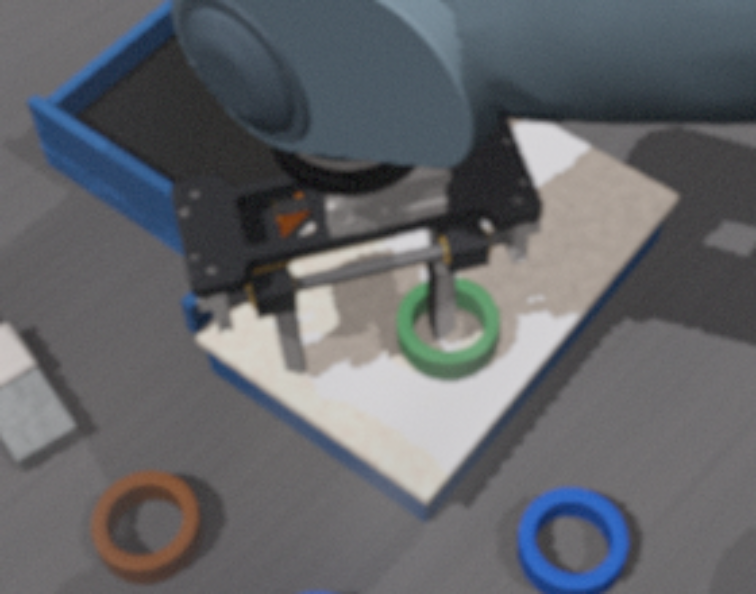

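```bash
python3 -m handwheel '[{"tx":-0.001,"ty":0.003,"tz":-0.002,"roll":0,"gripper":-0.6},{"tx":-0.004,"ty":0.005,"tz":-0.007,"roll":0,"gripper":-0.6},{"tx":-0.007,"ty":0.005,"tz":-0.013,"roll":0,"gripper":-0.6},{"tx":-0.01,"ty":0.005,"tz":-0.019,"roll":0,"gripper":-0.6},{"tx":-0.013,"ty":0.005,"tz":-0.025,"roll":0,"gripper":-0.6}]'
bash n.sh -59,10,51 53.1
```

```text
time: 3.82
position: [503.4, 112.2, 51.6]
tool_rot: [-1.417, -0.803, 0.808]
ft_force: [-0.2, 0.7, 0.6]
finger_gap: 75.0
t 3.82 pos [503.4 112.2  51.6] gap 75.0 F [-0.2  0.7  0.6] j [ 0.    0.14  1.99 -0.    1.01 -1.03]
tray tcp [-75.9  50.7  51.6] tool x yaw tray deg 53.0 down [-0.002 -0.002 -1.   ]
F+  [-49.5  85.6  51.5] F-  [-102.2   15.8   51.7]
tool shift mm [-22.3   0.6 -38. ] dist 44.0
yaw delta deg 0.13666121635833406 (roll about tool y: sign -1 )
```

```bash
python3 -m handwheel '[{"tx":-0.004,"ty":0.0005,"tz":-0.007,"roll":0,"gripper":-0.6},{"tx":-0.009,"ty":0.0005,"tz":-0.015,"roll":0,"gripper":-0.6},{"tx":-0.014,"ty":0.0005,"tz":-0.023,"roll":0,"gripper":-0.6},{"tx":-0.019,"ty":0.0005,"tz":-0.031,"roll":0,"gripper":-0.6},{"tx":-0.022,"ty":0.0005,"tz":-0.038,"roll":0,"gripper":-0.6}]'
bash n.sh -59,10,51 53.1
python3 - <<'E'
from h import *
d=ringw(); cv2.imwrite(f"pics/g_w.png",d["image"][:,:,::-1])
d=optics.get_image("side"); cv2.imwrite(f"pics/g_s.png",cv2.resize(d["image"][180:400,170:450,::-1],None,fx=2.7,fy=2.7))
E
```

```text
time: 4.23
position: [525.3, 72.7, 51.2]
tool_rot: [-1.417, -0.802, 0.807]
ft_force: [-1.4, 0.8, 0.2]
finger_gap: 75.1
t 4.23 pos [525.3  72.7  51.2] gap 75.1 F [-1.4  0.8  0.2] j [-0.08  0.17  1.96 -0.    1.02 -1.11]
tray tcp [-58.4   9.   51.2] tool x yaw tray deg 52.9 down [-0.002 -0.002 -1.   ]
F+  [-32.   44.   51.1] F-  [-84.8 -25.9  51.4]
tool shift mm [0.4 0.2 1.1] dist 1.2
yaw delta deg 0.17676707594796426 (roll about tool y: sign -1 )
wrist ring px [227.7 273.3] axes [124.  129.2] tray [-90.7 -14.5  61. ]
```

View pics/g_w.png

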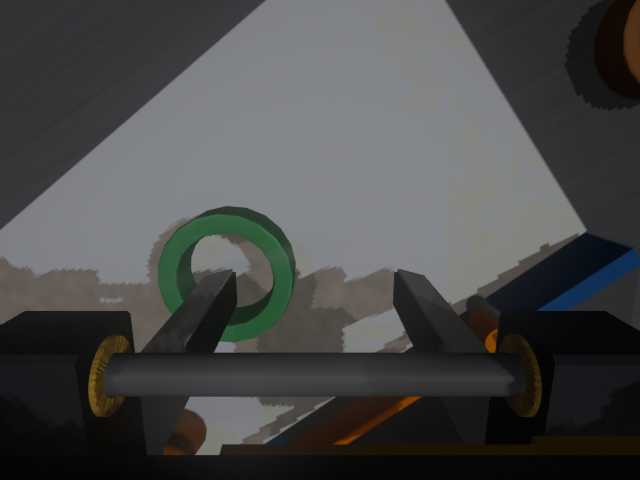

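View pics/g_s.png

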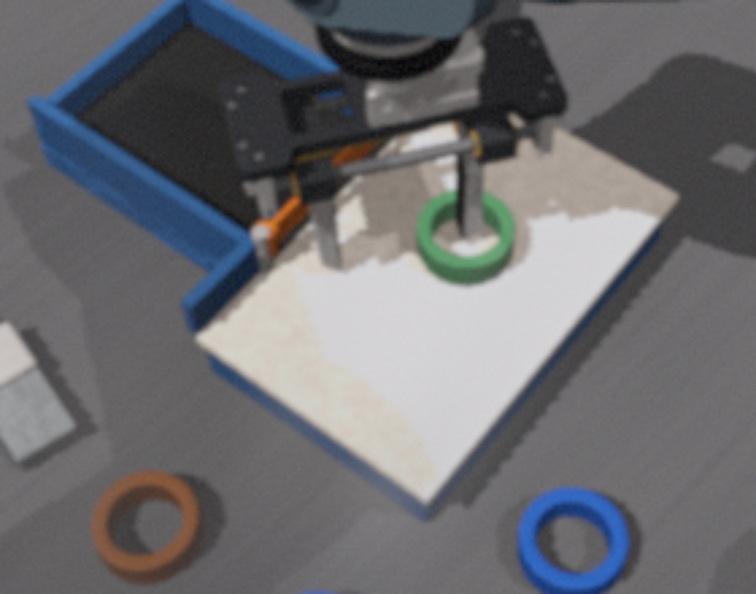

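```bash
python3 -m handwheel '[{"tx":0.004,"ty":0,"tz":-0.006,"roll":0,"gripper":-0.6},{"tx":0.0085,"ty":0,"tz":-0.012,"roll":0,"gripper":-0.6},{"tx":0.013,"ty":0,"tz":-0.018,"roll":0,"gripper":-0.6},{"tx":0.0175,"ty":0,"tz":-0.024,"roll":0,"gripper":-0.6},{"tx":0.022,"ty":0,"tz":-0.03,"roll":0,"gripper":-0.6}]'
python3 - <<'E'
from h import *
state(); d=ringw()
E
```

```text
time: 4.75
position: [560.4, 76.6, 50.1]
tool_rot: [-1.414, -0.798, 0.813]
ft_force: [-8.3, -1.6, 2.4]
finger_gap: 75.3
t 4.75 pos [560.4  76.6  50.1] gap 75.3 F [-8.3 -1.6  2.4] j [-0.06  0.25  1.86 -0.    1.04 -1.1 ]
tray tcp [-23.1   9.1  50.1] tool x yaw tray deg 53.0 down [-0.01  -0.003 -1.   ]
F+  [ 3.4 44.1 49.8] F-  [-49.5 -26.   50.5]
wrist ring px [207.  271.8] axes [124.2 132. ] tray [-61.4 -21.1  61. ]
```

```bash
python3 -m handwheel '[{"tx":0.004,"ty":0,"tz":-0.005,"roll":0,"gripper":-0.6},{"tx":0.007,"ty":0,"tz":-0.009,"roll":0,"gripper":-0.6},{"tx":0.01,"ty":0,"tz":-0.0135,"roll":0,"gripper":-0.6},{"tx":0.013,"ty":0,"tz":-0.018,"roll":0,"gripper":-0.6},{"tx":0.013,"ty":0,"tz":-0.018,"roll":0,"gripper":-0.6}]'
python3 - <<'E'
from h import *
state(); d=ringw(); cv2.imwrite(f"pics/h_w.png",d["image"][:,:,::-1])
d=optics.get_image("side"); cv2.imwrite(f"pics/h_s.png",cv2.resize(d["image"][160:380,170:450,::-1],None,fx=2.7,fy=2.7))
d=optics.get_image("scene"); cv2.imwrite(f"pics/h_c.png",cv2.resize(d["image"][165:345,240:440,::-1],None,fx=3.3,fy=3.3))
E
```

```text
time: 5.22
position: [583.9, 78.0, 49.1]
tool_rot: [-1.415, -0.798, 0.814]
ft_force: [-2.9, -2.8, -3.4]
finger_gap: 75.2
t 5.22 pos [583.9  78.   49.1] gap 75.2 F [-2.9 -2.8 -3.4] j [-0.06  0.3   1.8  -0.01  1.05 -1.09]
tray tcp [ 0.5  7.9 49.1] tool x yaw tray deg 53.0 down [-0.009 -0.004 -1.   ]
F+  [26.8 43.  48.7] F-  [-25.9 -27.1  49.5]
wrist ring px [203.4 274. ] axes [124.9 133. ] tray [-38.1 -23.8  61. ]
```

View pics/h_w.png

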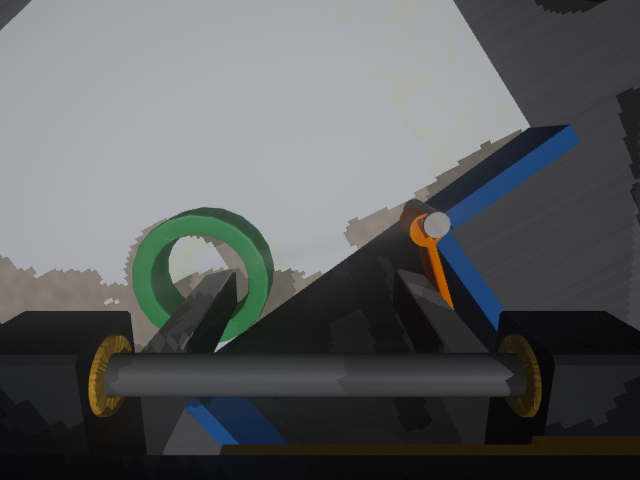

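View pics/h_s.png

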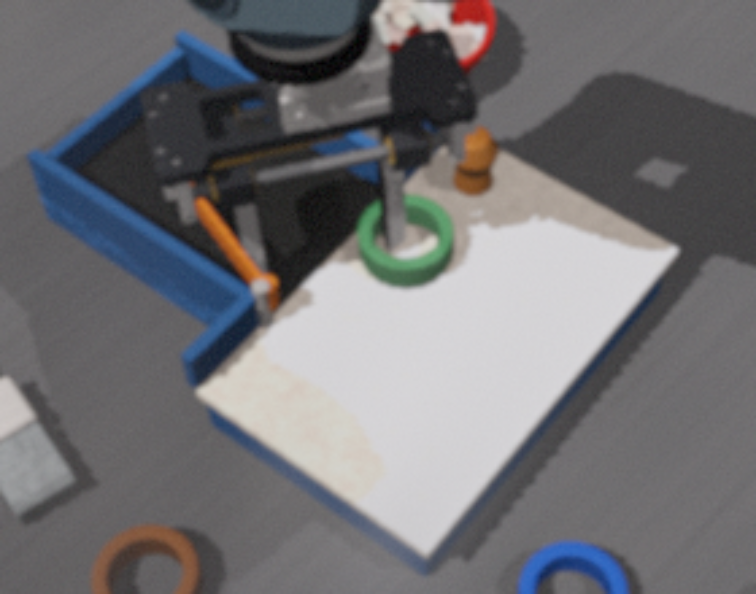

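View pics/h_c.png

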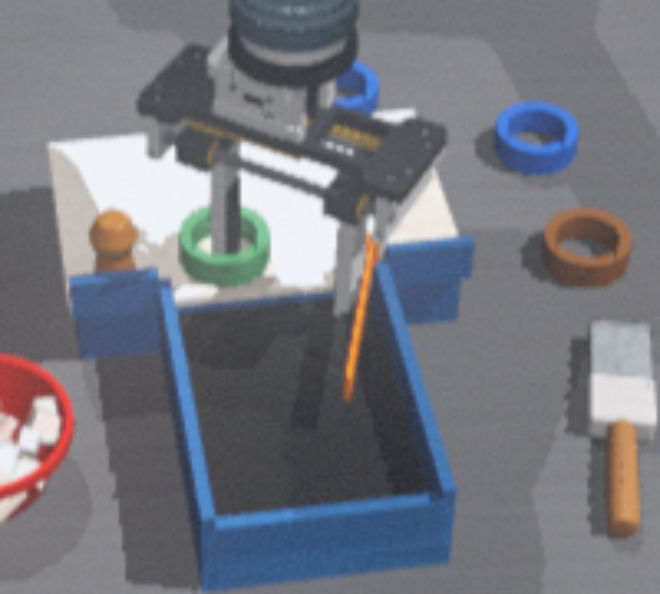

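```bash
python3 -m handwheel '[{"tx":0.0035,"ty":-0.001,"tz":-0.005,"roll":0,"gripper":-0.6},{"tx":0.007,"ty":-0.001,"tz":-0.01,"roll":0,"gripper":-0.6},{"tx":0.0105,"ty":-0.001,"tz":-0.0145,"roll":0,"gripper":-0.6},{"tx":0.014,"ty":-0.001,"tz":-0.0195,"roll":0,"gripper":-0.6},{"tx":0.0175,"ty":-0.001,"tz":-0.024,"roll":0,"gripper":-0.6}]'
python3 - <<'E'
from h import *
state(); d=ringw()
E
```

```text
time: 5.78
position: [614.6, 81.1, 50.6]
tool_rot: [-1.416, -0.8, 0.811]
ft_force: [-2.5, -2.0, -0.1]
finger_gap: 75.5
t 5.78 pos [614.6  81.1  50.6] gap 75.5 F [-2.5 -2.  -0.1] j [-0.05  0.36  1.72 -0.    1.07 -1.08]
tray tcp [31.3  7.6 50.6] tool x yaw tray deg 53.0 down [-0.006 -0.003 -1.   ]
F+  [57.8 42.8 50.3] F-  [  4.8 -27.5  50.8]
wrist ring px [202.  274.2] axes [123.8 132.5] tray [ -7.5 -25.2  61. ]
```

```bash
python3 -m handwheel '[{"tx":0.005,"ty":0,"tz":-0.006,"roll":0,"gripper":-0.6},{"tx":0.01,"ty":0,"tz":-0.0125,"roll":0,"gripper":-0.6},{"tx":0.015,"ty":0.001,"tz":-0.019,"roll":0,"gripper":-0.6},{"tx":0.02,"ty":0.003,"tz":-0.0255,"roll":0,"gripper":-0.6},{"tx":0.025,"ty":0.005,"tz":-0.032,"roll":0,"gripper":-0.6}]'
python3 - <<'E'
from h import *
state(); d=ringw(ztop=54); cv2.imwrite(f"pics/i_w.png",d["image"][:,:,::-1])
d=optics.get_image("side"); cv2.imwrite(f"pics/i_s.png",cv2.resize(d["image"][160:380,170:450,::-1],None,fx=2.7,fy=2.7))
d=optics.get_image("scene"); cv2.imwrite(f"pics/i_c.png",cv2.resize(d["image"][165:345,240:440,::-1],None,fx=3.3,fy=3.3))
E
```

```text
time: 6.25
position: [656.8, 86.3, 46.2]
tool_rot: [-1.417, -0.8, 0.811]
ft_force: [-9.7, -2.7, 13.8]
finger_gap: 75.2
t 6.25 pos [656.8  86.3  46.2] gap 75.2 F [-9.7 -2.7 13.8] j [-0.04  0.45  1.61 -0.    1.09 -1.07]
tray tcp [73.8  8.2 46.2] tool x yaw tray deg 53.0 down [-0.005 -0.004 -1.   ]
F+  [100.2  43.2  46. ] F-  [ 47.4 -26.8  46.5]
wrist ring px [192.9 287. ] axes [ 97.4 153.9] tray [ 37.9 -36.   48. ]
```

View pics/i_w.png

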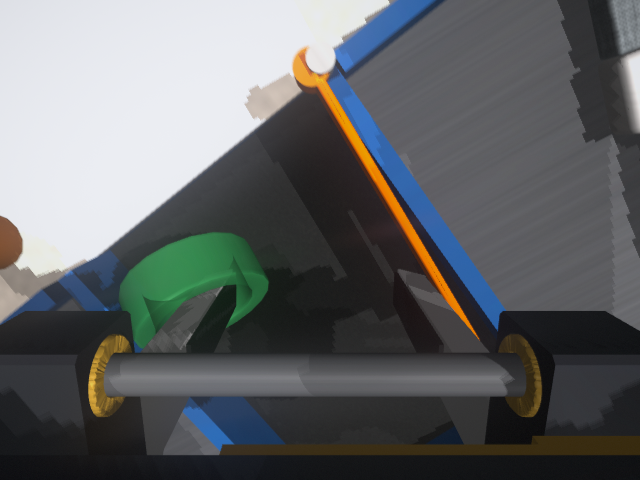

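View pics/i_s.png

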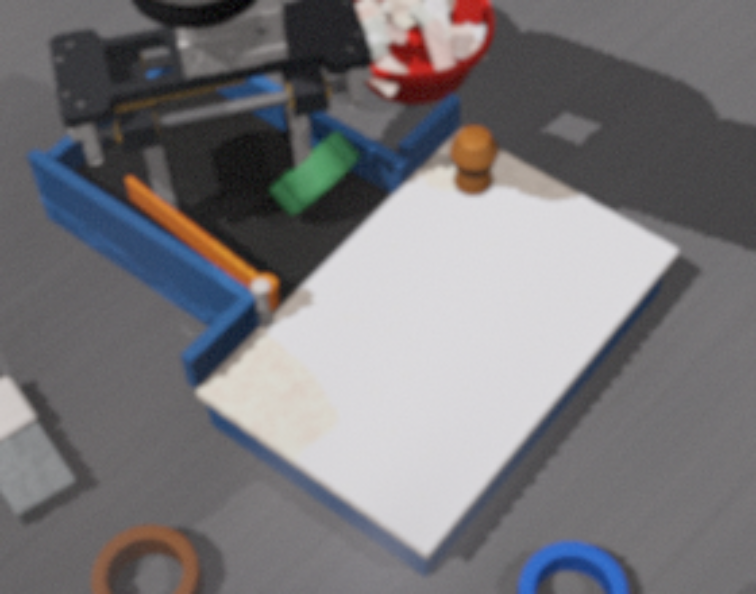

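View pics/i_c.png

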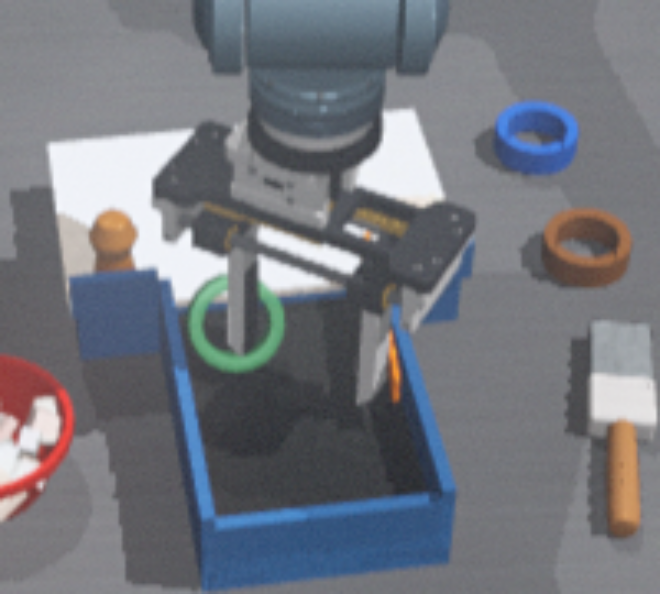

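```bash
python3 -m handwheel '[{"tx":-0.001,"ty":-0.002,"tz":0.001,"roll":0,"gripper":-0.6},{"tx":-0.002,"ty":-0.004,"tz":0.003,"roll":0,"gripper":-0.6},{"tx":-0.003,"ty":-0.005,"tz":0.004,"roll":0,"gripper":-0.6}]'
python3 - <<'E'
from h import *
state(); d=ringw(ztop=54); cv2.imwrite(f"pics/j_w.png",d["image"][:,:,::-1])
d=optics.get_image("side"); a=cv2.resize(d["image"][160:300,220:380,::-1],None,fx=2.5,fy=2.5)
d=optics.get_image("scene"); b=cv2.resize(d["image"][205:345,260:420,::-1],None,fx=2.5,fy=2.5)
cv2.imwrite("pics/j.png",np.hstack([a,b]))
E
```

```text
time: 6.65
position: [653.3, 85.9, 51.7]
tool_rot: [-1.419, -0.804, 0.808]
ft_force: [0.1, -1.6, -1.0]
finger_gap: 75.1
t 6.65 pos [653.3  85.9  51.7] gap 75.1 F [ 0.1 -1.6 -1. ] j [-0.04  0.43  1.62 -0.    1.09 -1.07]
tray tcp [70.3  8.2 51.7] tool x yaw tray deg 53.0 down [-0.001 -0.003 -1.   ]
F+  [96.6 43.2 51.5] F-  [ 43.9 -26.8  51.8]
wrist ring px [200.1 269.1] axes [120.1 141. ] tray [ 30.  -29.8  48. ]
```

View pics/j.png

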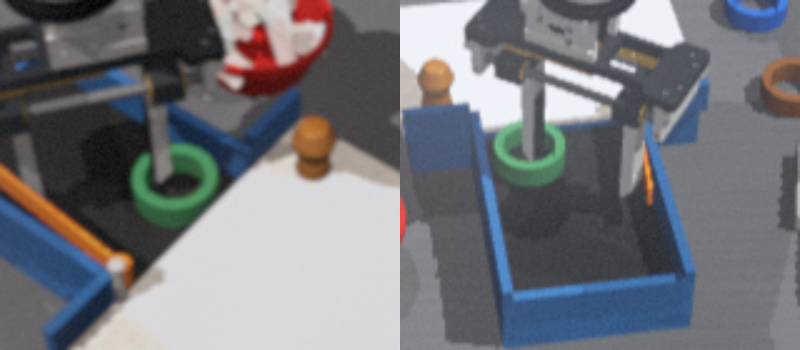

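View pics/j_w.png

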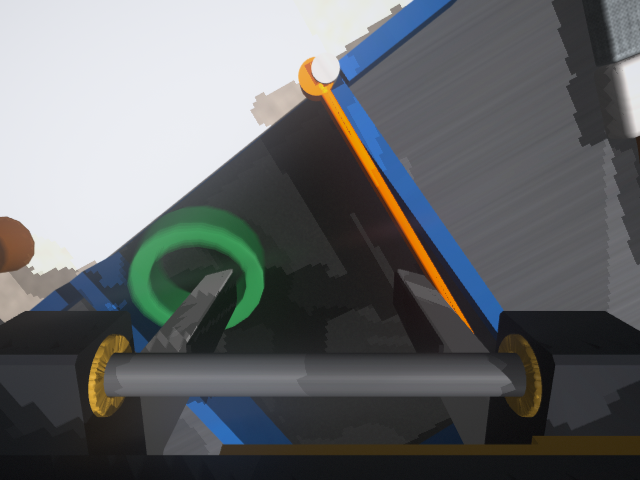

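```bash
python3 -m handwheel '[{"tx":0,"ty":0,"tz":0,"roll":0,"gripper":-0.6},{"tx":0,"ty":0,"tz":0,"roll":0,"gripper":-0.6},{"tx":0,"ty":0,"tz":0,"roll":0,"gripper":-0.6}]'
python3 - <<'E'
from h import *
state(); d=ringw(ztop=54); cv2.imwrite(f"pics/k_w.png",d["image"][:,:,::-1])
d=ringw("side",ztop=54); a=cv2.resize(d["image"][160:300,220:380,::-1],None,fx=2.5,fy=2.5)
d=ringw("scene",ztop=54); b=cv2.resize(d["image"][205:345,260:420,::-1],None,fx=2.5,fy=2.5)
cv2.imwrite("pics/k.png",np.hstack([a,b]))
E
```

```text
time: 7.05
position: [653.1, 85.8, 51.7]
tool_rot: [-1.419, -0.804, 0.808]
ft_force: [0.1, -1.3, 0.3]
finger_gap: 75.1
t 7.05 pos [653.1  85.8  51.7] gap 75.1 F [ 0.1 -1.3  0.3] j [-0.04  0.43  1.62 -0.    1.09 -1.07]
tray tcp [70.1  8.1 51.7] tool x yaw tray deg 53.0 down [-0.001 -0.003 -1.   ]
F+  [96.4 43.1 51.5] F-  [ 43.7 -26.8  51.8]
wrist ring px [210.4 266.1] axes [111.8 129.1] tray [ 31.7 -24.9  48. ]
side ring px [288.8 233.2] axes [31.4 35.5] tray [ 33. -26.  48.]
scene ring px [599.2 192.3] axes [74. 92.] tray [-107.5  680.2   48. ]
```

View pics/k.png

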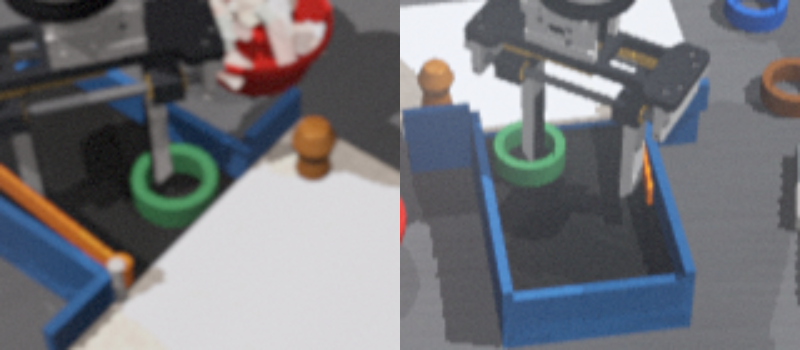

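View pics/k_w.png

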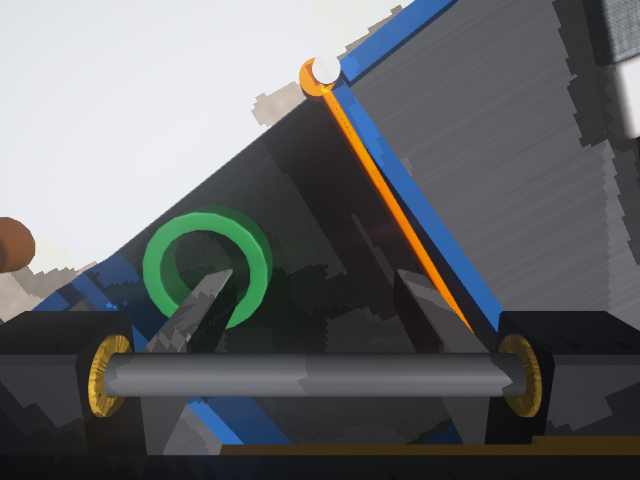

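```bash
python3 - <<'E'
from h import *
a=np.linspace(0,2*np.pi,60); out=[]
for n in ("wrist","side","scene"):
    d=optics.get_image(n); im=d["image"][:,:,::-1].copy(); f=4
    for zf,tilt,col in ((32,0,(0,0,255)),(38.5,.22,(255,0,255))):
        for rr in (30,21):
            P=np.c_[rr*np.cos(a),rr*np.sin(a),0*a+22]; P=R.from_euler('y',tilt).apply(P)+[33.5,-25,zf]
            uv=proj(d,T2W(P)); 
            if zf==32: u0=uv.mean(0).astype(int); c=(max(u0[1]-70,0),max(u0[0]-70,0)) if n=="wrist" else (u0[1]-30,u0[0]-30); w=140 if n=="wrist" else 60; big=cv2.resize(im[c[0]:c[0]+w,c[1]:c[1]+w],(400,400)) if rr==30 else big
            cv2.polylines(big,[np.int32((uv-[c[1],c[0]])*400/w)],True,col,1)
    out.append(big)
cv2.imwrite("pics/l.png",cv2.resize(np.hstack(out),(800,267)))
E
```

```text
(no output)
```

View pics/l.png

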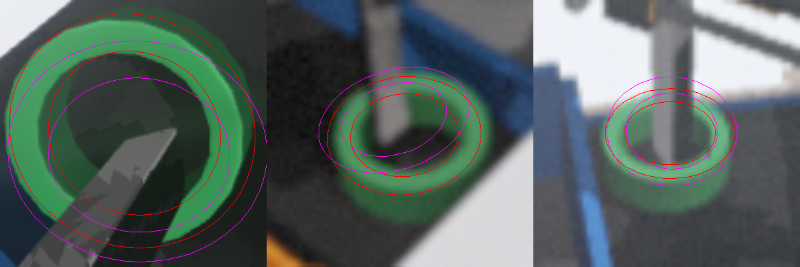

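```bash
python3 -m handwheel '[{"tx":-0.003,"ty":0,"tz":0.004,"roll":0,"gripper":-0.6},{"tx":-0.003,"ty":-0.01,"tz":0.004,"roll":0,"gripper":-0.6},{"tx":-0.003,"ty":-0.035,"tz":0.004,"roll":0,"gripper":-0.6},{"tx":-0.003,"ty":-0.07,"tz":0.004,"roll":0,"gripper":-0.6},{"tx":-0.003,"ty":-0.11,"tz":0.004,"roll":0,"gripper":-0.6}]'
python3 -m handwheel '[{"tx":0,"ty":-0.02,"tz":0,"roll":0,"gripper":-0.6},{"tx":0,"ty":-0.04,"tz":0,"roll":0,"gripper":-0.6},{"tx":0,"ty":-0.06,"tz":0,"roll":0,"gripper":-0.6},{"tx":0,"ty":-0.06,"tz":0,"roll":0,"gripper":-0.6},{"tx":0,"ty":-0.06,"tz":0,"roll":0,"gripper":-0.6}]'
python3 - <<'E'
from h import *
state(); d=ringw(ztop=54); cv2.imwrite(f"pics/m_w.png",d["image"][:,:,::-1])
d=ringw("side",ztop=54); a=cv2.resize(d["image"][140:340,200:400,::-1],None,fx=2,fy=2)
d=ringw("scene",ztop=54); b=cv2.resize(d["image"][165:365,230:430,::-1],None,fx=2,fy=2)
cv2.imwrite("pics/m.png",np.hstack([a,b]))
E
```

```text
time: 7.77
position: [646.3, 86.1, 161.3]
tool_rot: [-1.416, -0.8, 0.811]
ft_force: [0.3, 0.1, -0.2]
finger_gap: 75.2
time: 8.18
position: [647.1, 86.4, 222.8]
tool_rot: [-1.417, -0.802, 0.809]
ft_force: [-0.2, -0.3, -0.4]
finger_gap: 75.4
t 8.18 pos [647.1  86.4 222.8] gap 75.4 F [-0.2 -0.3 -0.4] j [-0.04  0.24  1.53 -0.    1.37 -1.07]
tray tcp [ 64.2   9.4 222.8] tool x yaw tray deg 53.0 down [-0.003 -0.002 -1.   ]
F+  [ 90.6  44.5 222.6] F-  [ 37.7 -25.7 222.9]
wrist ring px [261.2 216.7] axes [66.5 67.2] tray [ 31.9 -26.7  48. ]
side ring px [285.6 230.3] axes [24.3 35.2] tray [ 41.7 -27.7  48. ]
scene ring px [599.2 192.3] axes [74.2 91.7] tray [-107.5  680.3   48. ]
```

View pics/m.png

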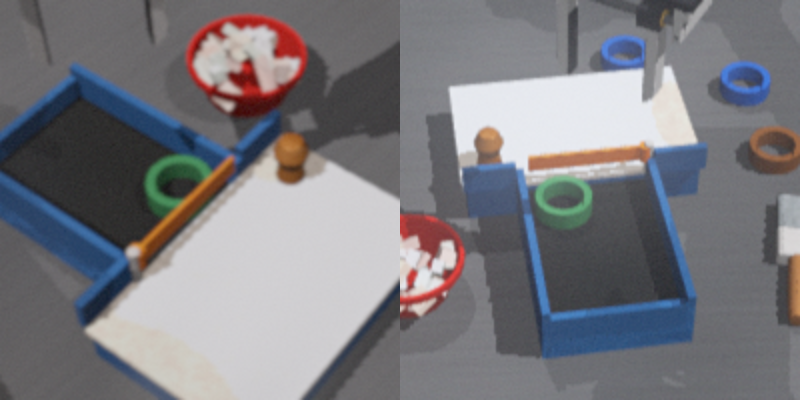

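View pics/m_w.png

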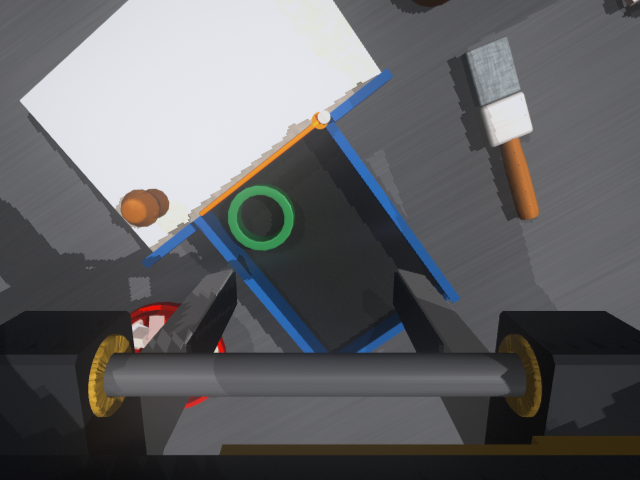

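```bash
for i in 1 2 3; do python3 -m handwheel '[{"tx":0,"ty":0,"tz":0,"roll":0,"gripper":-0.6},{"tx":0,"ty":0,"tz":0,"roll":0,"gripper":-0.6},{"tx":0,"ty":0,"tz":0,"roll":0,"gripper":-0.6},{"tx":0,"ty":0,"tz":0,"roll":0,"gripper":-0.6},{"tx":0,"ty":0,"tz":0,"roll":0,"gripper":-0.6}]' | head -1; done
python3 - <<'E'
from h import *
d=ringw(ztop=54); im=d["image"].astype(int)
m=((im[...,0]>150)&(im[...,1]>70)&(im[...,1]<170)&(im[...,2]<70)); ys,xs=np.nonzero(m); k=(xs>195)&(xs<325)&(ys<225)
P=W2T(cast(d,np.c_[xs[k],ys[k]],80)); vx,vy,_,_=cv2.fitLine(P[:,:2].astype(np.float32),cv2.DIST_HUBER,0,.01,.01).ravel(); print("flap line angle vs tray y",np.arctan2(vx,vy),np.arctan(vx/vy),len(P))
cv2.imwrite("pics/n.png",d["image"][80:320,80:420,::-1])
E
```

```text
time: 8.75
time: 9.17
time: 9.58
wrist ring px [262.4 220.2] axes [66.8 68. ] tray [ 32.2 -26.8  48. ]
flap line angle vs tray y 3.1393268 -0.0022660056 779
```

View pics/n.png

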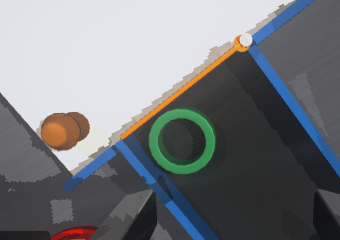

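The flap is shut (line fit about 0.00 rad) and the ring lies flat in the basin. Handing in.

```bash
python3 -c "
from workcell import workorder
print(workorder.close_job())"
```

```text
the job is handed in; nothing more can be done
None
```

I opened the flap with the left finger and held it open. The right finger, inside the green ring's hole, dragged the ring across the deck and through the gateway into the basin. I then lifted away, the flap swung shut, and I handed the job in at about 9.7 s of the 43 s allowed; no verdict was reported.

**Last checks:**
- **Ring:** it lies at rest and looks flat in the basin, at about x = 32 mm, y = -27 mm in the tray frame. The wrist camera gave the same place before and after a 1.4 s wait.
- **Flap:** it reads shut, with a line fit of about 0.00 rad.
- **Bystanders:** stopper, basket and brush looked untouched by eye. I did not measure their shifts.
- **Robot:** the hand stands clear at z ≈ 223 mm, with about 0 N at the wrist.

**Went wrong or disagreed:**
- **Ring tipped on landing:** its front edge stuck on the rubber floor and it tipped steeply nose-down while the finger pressed on it with about 14 N. I backed off and raised the finger 5 mm, and it fell flat while the flap was still open. I estimated its height in that pose at about 56 mm, under the 60 mm limit, but could not measure it.
- **Camera differences:** the cameras disagreed by 2–4 mm on the ring's position. The last side-view reading was about 10 mm off because the shut flap partly hid the ring. The scene-camera mask picked up another green object, so I ignored it.

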